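# Index the swivel vise to its third notch

### The arm

A 7-joint arm with a two-finger parallel gripper is mounted at the origin on a cart in front of the work surface, level with it; the furniture and walls round the work are solid. World frame = base frame: x ahead of the robot, y to its left, z up, the work surface at z = 0. Lengths are in m, angles in rad, forces in N, time in s.
With the tool pointing down it reaches from about 0.425 to 0.925 m from the base axis. Payload 6.8 kg.
Tool frame: the origin (TCP) lies between the finger pads; the fingertips stand 11 mm ahead of it and the grasp point (between the pads) lies 8 mm behind it (ctrl.tips_ahead is the distance from the TCP to the fingertips, in m); z points along the fingers, y is the line along which they close (so a half turn about z gives the same grasp; the last joint's range is limited). The gripper opens to 88 mm and grips with 3 to 60 N. Pads are 20 mm wide; open, the fingers measure 115 mm over their backs; the gripper's body (75 mm by 178 mm) begins 61 mm behind the grasp point.
Start: joints at [-1.268, 0.477, 0.022, 1.555, -0.011, 1.109, -0.083], TCP at [0.27, 0.619, 0.234] pointing down, gripper open.
Joint ranges: [-2.96, 2.96], [-0.34, 2.1], [-1.41, 1.46], [0.24, 2.44], [-1.37, 4.51], [0.17, 1.92], [-2.96, 2.96]. Speed limits (rad/s): [2.39, 2.39, 3.14, 3.14, 3.14, 3.14, 3.14].

### API

Orientations are given as a unit quaternion [w, x, y, z].
In Python, from rig import sense, optics, ctrl gives the robot as it stands.
- The arm moves only by the tool move_arm, never from a script. Its argument "rows" is one flat list of numbers, 7 for each row, row after row: the shift along the tool's x, y, z in parts of the range, where 1.0 means 0.8 m, then the turn, a rotation vector about the tool's x, y, z in shares of 45 degrees (1.0 is 45 degrees), then the opening, from 0 (shut) to 1 (fully open). A call has 1 to 10 rows; each row is the pose to reach, as a shift and turn from the pose commanded when the call began, along the tool's axes at that moment; what a row does not reach only later rows make up. A row lasts 1/12 s, in which the tool goes at most 41.7 mm and 7.16 degrees, less where a joint would pass 70% of its speed; a pose out of reach is approached as far as the arm can. No shift or turn number may pass 1 either way. A call with a gripper value outside its range is refused whole. The fingers move at their own pace and stop on an object; the grip force is fixed at half the most. Time passes only in rows, so rows that repeat a pose let the fingers close. It gives the time, the measured TCP pose, the force, the opening and the grip force at its end, in the units of the state.
- sense(): the state, without advancing time (a new reading comes with each control period).
- optics.camera(name): name is "side" or "top" or "wrist"; returns a dict with "img" (384x512x3 uint8, red, green, blue), "fx", "fy", "cx", "cy" (pixels), "R" (3x3) and "t" (3): a world point X has camera coordinates R X + t. Camera axes: x right, y down, z forward; pixel columns grow to the right and rows downward; lengths in m; the calibration is good to about 2 mm. A picture is of the moment at which its call begins. There is no depth.
- ctrl.finish_job(): hands the job in; it is judged then, once.
The state is a dict: "time": time; "joint_positions": joint angles; "dq": joint speeds; "effort": joint torques, N m; "tcp_pos": TCP position; "tool_rot": TCP orientation; "ft_force": force on the tool from outside, world axes, zero at the start; "wrist_torque": the same for the moment, N m; "width": finger opening in m; "finger_force": force on a finger pad.
Only numpy, scipy, OpenCV 4.12 (cv2) and the standard library are available. Lean on these libraries where they do the work, as an engineer would, in place of code of your own. Each camera call takes 0.05 s, during which the arm holds its last target. There are 200 camera calls.

### The job

The small vise with the black can between its jaws stands on a swivel base that clicks in twelve steps of 30 degrees. Turn it by its upright handle until the pointer has clicked into the third notch clockwise (seen from above) from the long zero mark on the base, then let go and leave it settled there. Do not turn the other swivel base, the one with the bare plate.

Things in the scene. Friction and masses are not known exactly. Their poses are not given: they have to be found in the camera images.
- vise (a joint): angle of the swivel vise on its base, rad, growing clockwise seen from above. 0: pointer and handle at the long zero mark; notches every 0.5236, so the third clockwise is 1.571. A spring ball pulls the plate into the nearest notch (ridges half way between); leaving one takes about 8 N at the handle. Starts in any notch from two before zero to one past it. Turns from -2.7 to 2.7
- vise_handle (a point): grip point of the handle that turns the vise: a black round upright post on the turning plate, 58 mm from the swivel axis, over the pointer. The point is on the post's axis, 66 mm above the table, 18 mm below its top; the post is 16 mm thick from 60 to 79 mm up, slimmer below, on a block 39 mm high. It may turn between the fingers as it is carried round
- vise_base: fixed round grey base, 168 mm across, 24 mm high, two lugs to 107 mm out along its y. Origin on the swivel axis at table height, z up, x towards the long, wide zero mark (it runs on down the side); short index lines every 30 degrees. On it a 120 mm plate (top at 34 mm) with a steel vise (jaws to 72 mm) holding a black can, 38 mm across, top at 97 mm, fixed, about over the axis
- plain (a joint): angle of the other swivel base, in the same sense, rad: same size and handle, but a bare plate with four screw holes and no vise. Near 0 at the start; to be left there. Between the two bases stands a fixed joystick stand, 200 mm tall

How it is judged:
By the outcome, as a careful person would: the job done as asked, in the order asked, and still so for the second after the job is handed in, with the robot touching nothing.
It also fails if it takes over 43 s, if anything falls off the work surface, if the arm or the gripper's body presses on something with over 40 N, if the wrist force passes 120 N, or if a joint passes its speed limit or range.

## Working session

There is one attempt and no reset: what is moved stays moved. The work goes in short steps, Python scripts to look and compute and a tool call to move; the robot and the scene stay as the last step left them, time stands still between calls to the robot, and variables do not carry over. Pictures are saved under pics/ and viewed, at most 10 in all, crops included, and the job is handed in when it is done.

Besides the shell and the picture viewer there is one more tool, called after "Call:" as name(argument=value, ...), one argument or row to a line, values as JSON. move_arm: Moves the arm, as the interface text tells. Its arguments: {"type":"object","properties":{"rows":{"type":"array"}},"required":["rows"]}

```bash
mkdir -p pics; python3 - <<'E'
from rig import sense, optics, ctrl
import cv2, numpy as np, pickle
d={}
for n in("top","side","wrist"):
    c=optics.camera(n); d[n]=c; cv2.imwrite(f"pics/{n}0.png",c["img"][:,:,::-1])
    print(n,c["fx"],c["cx"],c["cy"],"pos",-(np.array(c["R"]).T@c["t"]))
pickle.dump(d,open("c0.pkl","wb"))
s=sense();print(s["time"],s["tcp_pos"],s["tool_rot"],s["width"],ctrl.tips_ahead)
E
```

```text
top 494.9525851052794 259.374261338102 197.91068140591793 pos [0.47924539 0.00271248 1.26666595]
side 441.0314564959786 253.14061419124752 191.641068797217 pos [1.08813064 0.28501111 0.67271009]
wrist 312.33584356201567 251.6410791842228 193.91083250041538 pos [0.19689014 0.65067129 0.38354813]
0.15 [0.26940635 0.61844403 0.23293594] [-9.58418657e-05  2.03964941e-01  9.78977955e-01 -6.76193535e-04] 0.08742889341338875 0.011
```

View pics/top0.png

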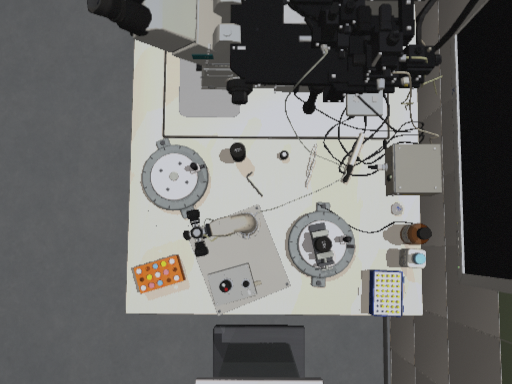

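View pics/side0.png

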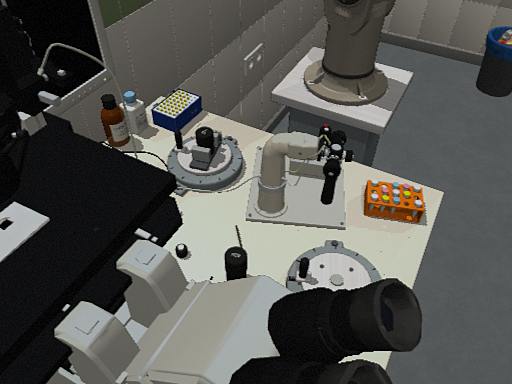

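```bash
cat > h.py <<'E'
import pickle,numpy as np,cv2
def proj(c,X): 
    p=np.array(c["R"])@np.array(X,float)+c["t"]; return np.array([c["fx"]*p[0]/p[2]+c["cx"],c["fy"]*p[1]/p[2]+c["cy"]])
def back(c,uv,z):
    R=np.array(c["R"]);o=-R.T@c["t"];d=R.T@np.array([(uv[0]-c["cx"])/c["fx"],(uv[1]-c["cy"])/c["fy"],1.]);return o+d*(z-o[2])/d[2]
def crop(c,x0,y0,x1,y1,k,name):
    cv2.imwrite(name,cv2.resize(c["img"][y0:y1,x0:x1,::-1],None,fx=k,fy=k,interpolation=cv2.INTER_CUBIC))
E
python3 - <<'E'
from h import *
d=pickle.load(open("c0.pkl","rb"));c=d["top"]
for X in([0,0,0],[.27,.62,.23],[.5,0,0]):print(X,proj(c,X),proj(d["side"],X))
for n,uv,z in(("vise",(321,244),.024),("plain",(174,177),.034),("handle?",(349,239),.084)):print(n,back(c,uv,z))
a=cv2.resize(c["img"][195:295,275:375,::-1],None,fx=5.5,fy=5.5,interpolation=cv2.INTER_CUBIC)
cv2.imwrite("pics/t1.png",a)
E
```

```text
[0, 0, 0] [258.4629751  443.09263172] [343.86088906  80.76410003]
[0.27, 0.62, 0.23] [-44.1873979  347.41787423] [671.02383763 136.69671159]
[0.5, 0, 0] [259.92450426 238.51490011] [262.37751987 191.90543181]
vise [ 0.48705099 -0.15274724  0.024     ]
plain [0.65192307 0.21705641 0.034     ]
handle? [ 0.4990197 -0.2120046  0.084    ]
```

View pics/t1.png

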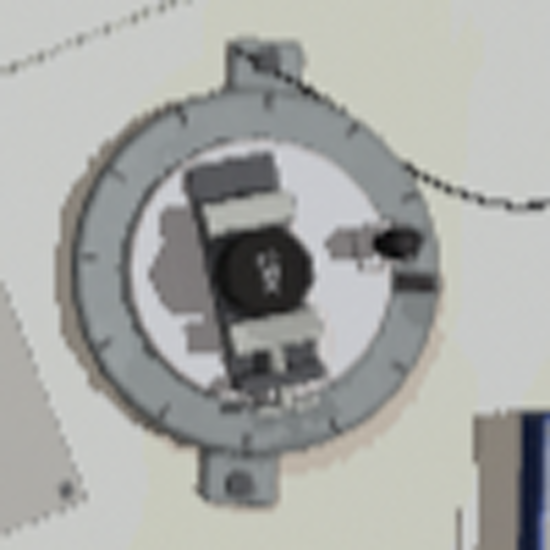

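```bash
python3 - <<'E'
from h import *
d=pickle.load(open("c0.pkl","rb"));c=d["top"];s=d["side"]
f=lambda u,v:(275+(u+.5)/5.5-.5,195+(v+.5)/5.5-.5)
# opposite index lines -> centre (z=.024)
m=[(413,283),(410,197),(350,128),(268,100),(181,117),(117,176),(88,257),(104,344),(166,410),(248,441),(335,424),(398,368)]
P=np.array([back(c,f(*p),.024)[:2] for p in m]);
(x,y),_=P.mean(0),0; C=P.mean(0);print("C",C,"r",np.linalg.norm(P-C,axis=1).round(4))
ang=np.degrees(np.arctan2(P[:,1]-C[1],P[:,0]-C[0]));print(ang.round(1))
z0=np.mean(((ang-30*np.arange(12)-ang[0]+180)%360-180))+ang[0];print("zero az",z0)
for k in range(-3,5):
    a=np.radians(z0-30*k);H=[*(C+.058*np.array([np.cos(a),np.sin(a)])),.084]
    p=proj(c,H);print(k,np.round(H,4),"top crop",((p-[275,195])*5.5).round(), "side",proj(s,H).round(1))
print(back(c,f(400,240),.084))
crop(s,140,100,270,210,6,"pics/s1.png")
E
```

```text
C [ 0.487895   -0.15331835] r [0.0713 0.0778 0.0779 0.0776 0.0773 0.0762 0.0768 0.0772 0.0756 0.0771
 0.0776 0.0775]
[ -94.4  -64.4  -33.6   -4.2   26.2   56.4   86.1  116.1  147.   176.9
 -153.  -124.4]
zero az -93.78323121113691
-3 [ 0.5458 -0.1571  0.084 ] top crop [280. 133.] side [184.8 150.6]
-2 [ 0.5361 -0.1856  0.084 ] top crop [345. 156.] side [176.1 143.6]
-1 [ 0.5135 -0.2054  0.084 ] top crop [391. 208.] side [174.6 134.7]
0 [ 0.4841 -0.2112  0.084 ] top crop [405. 277.] side [180.3 126.5]
1 [ 0.4556 -0.2015  0.084 ] top crop [384. 343.] side [191.4 120.8]
2 [ 0.4359 -0.1789  0.084 ] top crop [332. 389.] side [204.9 119.1]
3 [ 0.43   -0.1495  0.084 ] top crop [264. 402.] side [217.7 121.7]
4 [ 0.4397 -0.1211  0.084 ] top crop [197. 379.] side [226.6 127.9]
[ 0.5008255  -0.20801636  0.084     ]
```

View pics/s1.png

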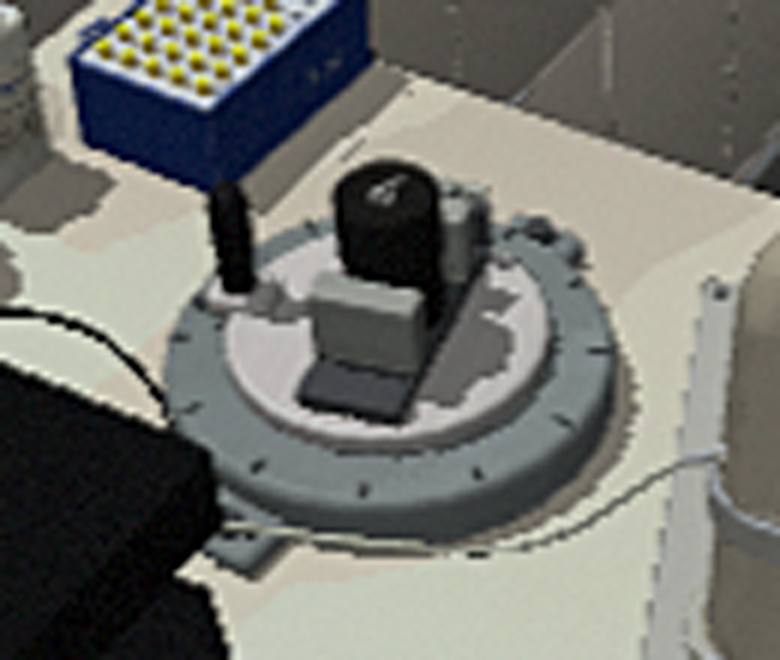

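```bash
python3 - <<'E'
from h import *
d=pickle.load(open("c0.pkl","rb"));c=d["top"];s=d["side"]
f=lambda u,v:(275+(u+.5)/5.5-.5,195+(v+.5)/5.5-.5)
g=lambda u,v:(140+(u+.5)/6-.5,100+(v+.5)/6-.5)
C=np.array([.4879,-.1533])
for n,p,z in(("side top",(228,185),.084),("side bot",(236,288),.039)):
    X=back(s,g(*p),z);v=X[:2]-C;print(n,X,np.hypot(*v),np.degrees(np.arctan2(v[1],v[0])))
for n,p,z in(("top top",(403,240),.084),("top bot",(378,243),.039)):
    X=back(c,f(*p),z);v=X[:2]-C;print(n,X,np.hypot(*v),np.degrees(np.arctan2(v[1],v[0])))
# centre from side marks
m=[(187,410),(260,466),(363,490),(477,474),(565,421),(598,350)]
for p in m:
    X=back(s,g(*p),.024);v=X[:2]-C;print(np.hypot(*v).round(4),np.degrees(np.arctan2(v[1],v[0])).round(1))
# can top
print(back(s,g(388,180),.097),back(c,f(265,272),.097))
E
```

```text
side top [ 0.49829608 -0.20829609  0.084     ] 0.055970066599139785 -79.29551713910874
side bot [ 0.50212829 -0.20809503  0.039     ] 0.056612186906792226 -75.44382958851818
top top [ 0.50083499 -0.20931608  0.084     ] 0.05749012780550397 -76.99742228151426
top bot [ 0.50022979 -0.20612808  0.039     ] 0.0542478545654844 -76.86264543310116
0.0776 -33.5
0.0761 -2.6
0.0769 26.9
0.0781 57.0
0.079 87.2
0.0786 116.6
[ 0.48177318 -0.15017621  0.097     ] [ 0.48651632 -0.14778665  0.097     ]
```

```bash
cat >> h.py <<'E'
from scipy.spatial.transform import Rotation as Ro
def tool(s):
    w,x,y,z=s["tool_rot"];return Ro.from_quat([x,y,z,w])
def plan(goals,s):
    R=tool(s);p=np.array(s["tcp_pos"])
    for g,az in goals:
        a=np.radians(az);y=np.array([np.cos(a),np.sin(a),0]);z=np.array([0,0,-1.]);G=Ro.from_matrix(np.c_[np.cross(y,z),y,z])
        print(np.round(R.inv().apply(np.array(g)-p),4),np.degrees((R.inv()*G).as_rotvec()).round(1))
E
python3 - <<'E'
from h import *
from rig import sense
plan([((.46,.35,.3),50),((.5,-.209,.2),13)],sense())
E
```

```text
[-0.2819 -0.1701 -0.0668] [-0.1  0.  16.5]
[-0.5418 -0.6665  0.0339] [-0.1  0.  53.5]
```

Units first: shifts go in shares of 0.8 m and turns go in shares of 45 degrees. So -0.282 m / 0.8 = -0.3525, -0.27 m / 0.8 = -0.3375, 16.5 degrees / 45 = 0.3667.

Call:
move_arm(
  rows=[-0.0375,-0.025,-0.0125,0,0,0.0444,0.5,-0.075,-0.05,-0.025,0,0,0.0889,0.5,-0.1125,-0.0688,-0.0375,0,0,0.1333,0.5,-0.15,-0.0938,-0.05,0,0,0.1778,0.5,-0.1875,-0.1125,-0.0625,0,0,0.2222,0.5,-0.225,-0.1375,-0.075,0,0,0.2667,0.5,-0.2625,-0.1563,-0.0838,0,0,0.2889,0.5,-0.3,-0.1813,-0.0838,0,0,0.3111,0.5,-0.3375,-0.2,-0.0838,0,0,0.3556,0.5,-0.3525,-0.2125,-0.0838,0,0,0.3667,0.5],
)

```text
time: 0.98
tcp_pos: [0.4634, 0.3459, 0.3009]
tool_rot: [0.001, 0.346, 0.938, -0.0]
ft_force: [0.8, 0.4, -0.1]
width: 0.0437
finger_force: 0.0
```

```bash
python3 - <<'E'
from h import *
from rig import sense
s=sense();print(s["time"],s["tcp_pos"],s["joint_positions"],s["width"])
plan([((.52,0.03,.3),30),((.52,-.19,.27),13)],s)
E
```

```text
0.9833 [0.46341352 0.34585285 0.30085399] [-0.91037474  0.25977078  0.1972207   1.72273195 -0.052666    1.16409953
  0.16581622] 0.043724344394245315
[-0.248  -0.2036  0.0013] [ 0.   0.1 19.5]
[-0.3907 -0.371   0.0316] [ 0.   0.1 36.5]
```

To row units: -0.285 m / 0.8 = -0.3563, -0.03 m / 0.8 = -0.0375, 24 degrees / 45 = 0.5333.

Call:
move_arm(
  rows=[-0.0375,-0.0313,0,0,0,0.0444,0.5,-0.075,-0.0625,0,0,0,0.1111,0.5,-0.1125,-0.0938,0,0,0,0.1556,0.5,-0.15,-0.125,0,0,0,0.2222,0.5,-0.1875,-0.1563,0,0,0,0.2667,0.5,-0.225,-0.1875,0,0,0,0.3333,0.5,-0.2625,-0.2188,0,0,0,0.3778,0.5,-0.3,-0.25,0,0,0,0.4444,0.5,-0.3313,-0.2813,0,0,0,0.4889,0.5,-0.3563,-0.3125,0,0,0,0.5333,0.5],
)

```text
time: 1.82
tcp_pos: [0.5177, -0.026, 0.3006]
tool_rot: [0.0, 0.531, 0.847, 0.0]
ft_force: [0.1, -0.5, -0.2]
width: 0.044
finger_force: 0.0
```

```bash
python3 - <<'E'
from h import *
from rig import sense
s=sense();print(s["time"],s["tcp_pos"],s["joint_positions"],s["width"])
plan([((.54,-.17,.24),13)],s)
E
```

```text
1.8167 [ 0.51767677 -0.02601772  0.30056201] [-0.49276631  0.15631986  0.48133038  1.8686375  -0.07949422  1.13521292
  0.46859475] 0.0439605500178527
[-0.1393 -0.0427  0.0606] [ 0.   0.  12.9]
```

To row units: -0.139 m / 0.8 = -0.1738, -0.12 m / 0.8 = -0.15, 13 degrees / 45 = 0.2889.

Call:
move_arm(
  rows=[-0.0375,-0.0125,0,0,0,0.0667,0.5,-0.075,-0.025,0,0,0,0.1333,0.5,-0.1125,-0.0375,0.025,0,0,0.2,0.5,-0.15,-0.0475,0.05,0,0,0.2667,0.5,-0.1738,-0.0538,0.075,0,0,0.2889,0.5,-0.1738,-0.0538,0.075,0,0,0.2889,0.5],
)

```text
time: 2.32
tcp_pos: [0.5375, -0.1715, 0.237]
tool_rot: [-0.002, 0.625, 0.781, -0.002]
ft_force: [0.1, 0.3, 0.2]
width: 0.0441
finger_force: 0.0
```

```bash
python3 - <<'E'
from h import *
from rig import sense,optics
s=sense();print(s["time"],s["tcp_pos"],s["joint_positions"])
d={n:optics.camera(n) for n in("wrist","top")};pickle.dump(d,open("c1.pkl","wb"))
w=d["wrist"];cv2.imwrite("pics/w1.png",w["img"][:,:,::-1])
for k in range(-3,4):
    a=np.radians(-93.8-30*k);u=np.array([np.cos(a),np.sin(a)]);C=np.array([.4879,-.1533])
    print(k,proj(w,[*(C+.077*u),.024]).round(),proj(w,[*(C+.058*u),.084]).round())
E
```

```text
2.3167 [ 0.53749488 -0.17149577  0.23703999] [-0.26622044  0.32644661  0.5820362   1.8476792  -0.2031065   1.03266656
  0.61800536]
-3 [278. 164.] [264. 171.]
-2 [260. 192.] [248. 196.]
-1 [232. 207.] [223. 209.]
0 [199. 206.] [194. 208.]
1 [170. 190.] [168. 194.]
2 [152. 161.] [151. 168.]
3 [150. 127.] [149. 138.]
```

View pics/w1.png

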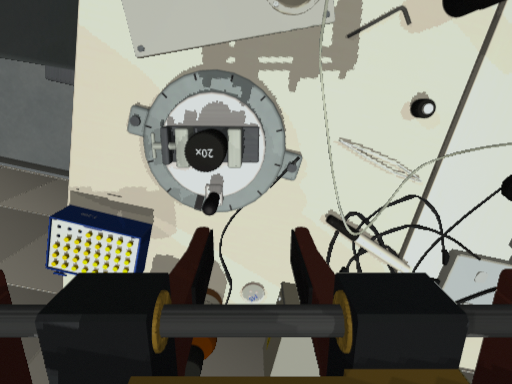

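```bash
python3 - <<'E'
from h import *
w=pickle.load(open("c1.pkl","rb"))["wrist"]
crop(w,125,60,310,220,4,"pics/w2.png")
E
```

```text
(no output)
```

View pics/w2.png

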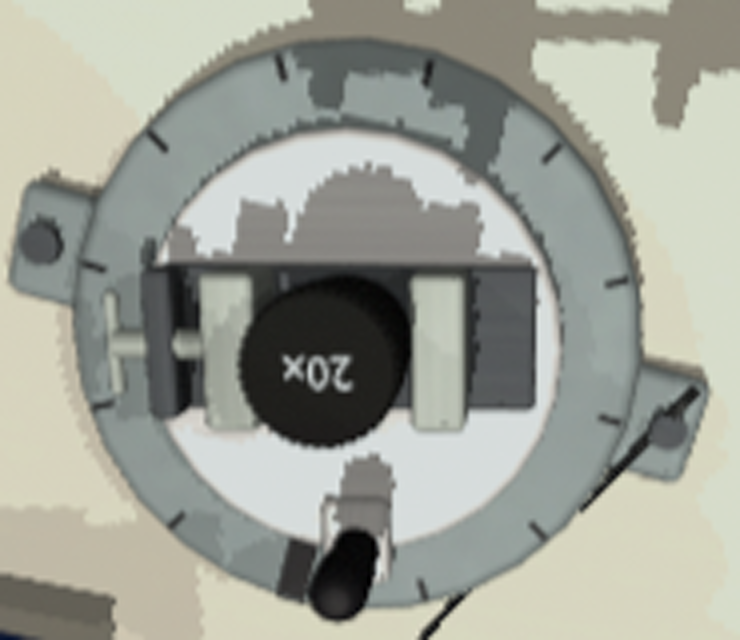

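```bash
python3 - <<'E'
from h import *
from rig import sense
plan([((.500,-.209,.12),13),((.500,-.209,.059),13)],sense())
E
```

```text
[-0.0315 -0.0473  0.1199] [-0.1 -0.1 -0. ]
[-0.0316 -0.0471  0.1809] [-0.1 -0.1 -0. ]
```

To row units: 0.12 m / 0.8 = 0.15, -0.0315 m / 0.8 = -0.0394.

Call:
move_arm(
  rows=[-0.025,-0.0375,0.0125,0,0,0,0.6,-0.0394,-0.0588,0.0375,0,0,0,0.6,-0.0394,-0.0588,0.075,0,0,0,0.6,-0.0394,-0.0588,0.1125,0,0,0,0.6,-0.0394,-0.0588,0.15,0,0,0,0.6,-0.0394,-0.0588,0.15,0,0,0,0.6],
)

```text
time: 2.92
tcp_pos: [0.4991, -0.2058, 0.1171]
tool_rot: [-0.003, 0.621, 0.784, -0.001]
ft_force: [-0.2, 1.1, 0.8]
width: 0.0525
finger_force: 0.0
```

```bash
python3 - <<'E'
from h import *
from rig import sense,optics
s=sense();print(s["tcp_pos"],s["joint_positions"],s["ft_force"])
plan([((.500,-.209,.12),13),((.500,-.209,.059),13)],s)
w=optics.camera("wrist");cv2.imwrite("pics/w3.png",w["img"][:,:,::-1])
print(proj(w,[.5,-.209,.084]),proj(w,[.5,-.209,.039]))
E
```

```text
[ 0.49907424 -0.20584635  0.11705279] [-0.13484161  0.44894012  0.52372592  2.00531653 -0.31676599  0.77377015
  0.80686668] [-0.22683269  1.05442574  0.80288558]
[-0.0033  0.0002 -0.003 ] [-0.3 -0.3  0.2]
[-0.0035  0.0005  0.058 ] [-0.3 -0.3  0.2]
[252.60360448 235.6186657 ] [252.78374047 211.85160194]
```

View pics/w3.png

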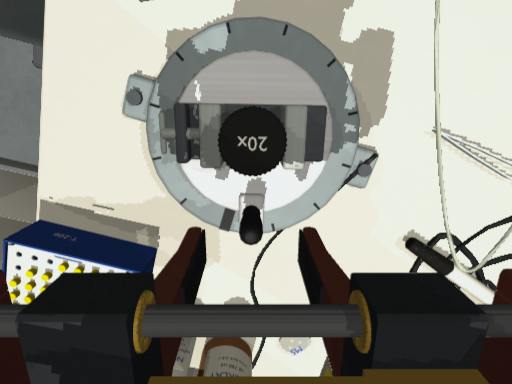

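To row units: 0.057 m / 0.8 = 0.0713, -0.003 m / 0.8 = -0.0038.

Call:
move_arm(
  rows=[-0.0038,0,0.025,0,0,0,0.6,-0.0038,0,0.05,0,0,0,0.6,-0.0038,0,0.0713,0,0,0,0.6,-0.0038,0,0.0713,0,0,0,0.6,-0.0038,0,0.0713,0,0,0,0,-0.0038,0,0.0713,0,0,0,0,-0.0038,0,0.0713,0,0,0,0,-0.0038,0,0.0713,0,0,0,0,-0.0038,0,0.0713,0,0,0,0],
)

```text
time: 3.72
tcp_pos: [0.5023, -0.2124, 0.0646]
tool_rot: [0.001, 0.623, 0.782, 0.0]
ft_force: [-0.5, 0.0, -0.5]
width: 0.0229
finger_force: 0.0
```

```bash
python3 - <<'E'
from h import *
from rig import sense
s=sense();print(s["tcp_pos"],s["joint_positions"],s["ft_force"],s["width"],s["finger_force"])
C=np.array([.4879,-.1533]);v=s["tcp_pos"][:2]-C;print(np.hypot(*v),np.degrees(np.arctan2(v[1],v[0])))
R=.0575;a0=np.degrees(np.arctan2(v[1],v[0]))
plan([((*(C+R*np.array([np.cos(np.radians(a0-6*k)),np.sin(np.radians(a0-6*k))])),.060),13-6*k) for k in range(1,11)],s)
E
```

```text
[ 0.5023366  -0.21238008  0.06462166] [-0.07919061  0.53461275  0.47081758  2.02520608 -0.38414578  0.66560521
  0.86747908] [-0.45809333  0.04629727 -0.53045299] 0.022937512157962 0.0
0.06081834599764125 -76.26848359606667
[ 0.0036 -0.0061  0.0046] [0.1 0.  6. ]
[ 0.0044 -0.012   0.0046] [ 0.1  0.  12. ]
[ 0.0059 -0.0179  0.0046] [ 0.1  0.  18. ]
[ 0.008  -0.0235  0.0046] [ 0.1  0.  24. ]
[ 0.0106 -0.0289  0.0046] [ 0.1  0.  30. ]
[ 0.0139 -0.034   0.0046] [ 0.1  0.  36. ]
[ 0.0176 -0.0387  0.0046] [ 0.1 -0.  42. ]
[ 0.0218 -0.043   0.0045] [ 0.1 -0.  48. ]
[ 0.0264 -0.0469  0.0045] [ 0.1 -0.  54. ]
[ 0.0314 -0.0502  0.0045] [ 0.1 -0.  60. ]
```

To row units: 0.005 m / 0.8 = 0.0063, 0.0025 m / 0.8 = 0.0031.

Call:
move_arm(
  rows=[0.0031,0,0.0063,0,0,0,0,0.0031,0,0.0063,0,0,0,0,0.0031,0,0.0063,0,0,0,0,0.0031,0,0.0063,0,0,0,0,0.0031,0,0.0063,0,0,0,0],
)

```text
time: 4.13
tcp_pos: [0.5019, -0.2106, 0.0592]
tool_rot: [0.001, 0.623, 0.782, 0.0]
ft_force: [-0.4, -1.2, 6.5]
width: 0.0147
finger_force: 30.0
```

```bash
cat > arc.py <<'E'
from h import *
from rig import sense
import sys
s=sense();print(s["time"],s["tcp_pos"],s["joint_positions"],s["ft_force"],s["width"],s["finger_force"])
C=np.array([.4879,-.1533]);v=s["tcp_pos"][:2]-C;R=np.hypot(*v);a0=np.degrees(np.arctan2(v[1],v[0]));print(R,a0,"joint",-93.8-a0)
y=tool(s).apply([0,1,0]);ya=np.degrees(np.arctan2(y[1],y[0]));R=.058
plan([((*(C+R*np.array([np.cos(np.radians(a0-6*k)),np.sin(np.radians(a0-6*k))])),s["tcp_pos"][2]),ya-6*k) for k in range(1,11)],s)
E
python3 arc.py
```

```text
4.1333 [ 0.50189278 -0.21056874  0.05922063] [-0.0783817   0.54168858  0.46527274  2.0302523  -0.38992692  0.6530701
  0.86896124] [-0.3525967  -1.1962745   6.46773561] 0.014742808567902468 30.001055309548974
0.05895342267439198 -76.26962367960574 joint -17.530376320394254
[ 0.0012 -0.0061 -0.    ] [0.1 0.1 6. ]
[ 0.0021 -0.0121 -0.    ] [ 0.1  0.1 12. ]
[ 0.0035 -0.018  -0.    ] [ 0.1  0.1 18. ]
[ 0.0056 -0.0237 -0.    ] [ 0.1  0.1 24. ]
[ 0.0083 -0.0291 -0.0001] [ 0.1  0.1 30. ]
[ 0.0116 -0.0343 -0.0001] [ 0.1  0.  36. ]
[ 0.0153 -0.039  -0.0001] [ 0.1  0.  42. ]
[ 0.0196 -0.0434 -0.0001] [ 0.1  0.  48. ]
[ 0.0242 -0.0473 -0.0001] [ 0.1  0.  54. ]
[ 0.0293 -0.0506 -0.0001] [ 0.1  0.  60. ]
```

To row units: -0.0291 m / 0.8 = -0.0364, -0.0237 m / 0.8 = -0.0296, 30 degrees / 45 = 0.6667.

Call:
move_arm(
  rows=[0.0013,-0.0038,0,0,0,0.0667,0,0.0015,-0.0076,0,0,0,0.1333,0,0.002,-0.0113,0,0,0,0.2,0,0.0026,-0.0151,0,0,0,0.2667,0,0.0035,-0.0188,0,0,0,0.3333,0,0.0044,-0.0225,0,0,0,0.4,0,0.0056,-0.0263,0,0,0,0.4667,0,0.007,-0.0296,0,0,0,0.5333,0,0.0088,-0.0331,0,0,0,0.6,0,0.0104,-0.0364,0,0,0,0.6667,0],
)

```text
time: 4.97
tcp_pos: [0.4764, -0.2108, 0.0594]
tool_rot: [0.006, 0.804, 0.594, 0.002]
ft_force: [10.3, -7.3, -10.2]
width: 0.0153
finger_force: 30.0
```

```bash
python3 arc.py
```

```text
4.9667 [ 0.47642139 -0.21076771  0.05944731] [-0.17979459  0.5416326   0.60805112  2.09796295 -0.51239662  0.63693092
  0.48027258] [ 10.30064084  -7.30567594 -10.19591225] 0.015292323993492564 29.997627078239475
0.058602863256041776 -101.295613380388 joint 7.495613380388008
[ 0.0003 -0.0061 -0.0001] [0.7 0.2 6. ]
[ 0.0006 -0.0122 -0.0001] [ 0.7  0.1 12. ]
[ 0.0016 -0.0182 -0.0002] [ 0.7  0.1 18. ]
[ 0.0032 -0.024  -0.0003] [ 0.7  0.1 24. ]
[ 0.0054 -0.0297 -0.0004] [ 0.7  0.  30. ]
[ 0.0082 -0.0351 -0.0004] [ 0.7 -0.  36. ]
[ 0.0115 -0.0402 -0.0005] [ 0.7 -0.  42. ]
[ 0.0153 -0.0449 -0.0006] [ 0.7 -0.1 48. ]
[ 0.0196 -0.0492 -0.0006] [ 0.7 -0.1 54. ]
[ 0.0244 -0.053  -0.0007] [ 0.7 -0.2 60. ]
```

To row units: -0.0385 m / 0.8 = -0.0481, -0.0351 m / 0.8 = -0.0439, 40 degrees / 45 = 0.8889.

Call:
move_arm(
  rows=[0.0001,-0.005,0,0,0,0.0889,0,0.0005,-0.0101,0,0,0,0.1778,0,0.0008,-0.0153,0,0,0,0.2667,0,0.0016,-0.0203,0,0,0,0.3556,0,0.0028,-0.0253,0,0,0,0.4444,0,0.004,-0.03,0,0,0,0.5333,0,0.0059,-0.0348,0,0,0,0.6222,0,0.0079,-0.0394,0,0,0,0.7111,0,0.0103,-0.0439,0,0,0,0.8,0,0.013,-0.0481,0,0,0,0.8889,0],
)

```text
time: 5.8
tcp_pos: [0.4404, -0.1885, 0.0593]
tool_rot: [0.003, 0.959, 0.282, 0.002]
ft_force: [7.8, -2.9, -3.5]
width: 0.0152
finger_force: 30.0
```

```bash
python3 arc.py
```

```text
5.8 [ 0.44044729 -0.18848997  0.05930926] [-0.35598948  0.55588533  0.80459692  2.19676632 -0.68007087  0.64640012
 -0.0615441 ] [ 7.83596414 -2.86328586 -3.52281307] 0.015208485042934471 29.99726195615949
0.0590770152880671 -143.44012107918047 joint 49.640121079180474
[ 0.001  -0.0061 -0.    ] [ 0.4 -0.2  6. ]
[ 0.0015 -0.0122 -0.0001] [ 0.4 -0.2 12. ]
[ 0.0027 -0.0181 -0.0001] [ 0.3 -0.2 18. ]
[ 0.0045 -0.0239 -0.0001] [ 0.3 -0.2 24. ]
[ 0.0069 -0.0295 -0.0002] [ 0.3 -0.3 30. ]
[ 0.0099 -0.0348 -0.0002] [ 0.3 -0.3 36. ]
[ 0.0134 -0.0398 -0.0002] [ 0.3 -0.3 42. ]
[ 0.0174 -0.0444 -0.0002] [ 0.3 -0.3 48. ]
[ 0.0218 -0.0485 -0.0003] [ 0.3 -0.3 54. ]
[ 0.0267 -0.0521 -0.0003] [ 0.3 -0.3 60. ]
```

To row units: -0.0348 m / 0.8 = -0.0435, -0.0239 m / 0.8 = -0.0299, 36 degrees / 45 = 0.8.

Call:
move_arm(
  rows=[0.0005,-0.005,0,0,0,0.0889,0,0.001,-0.0101,0,0,0,0.1778,0,0.0016,-0.0153,0,0,0,0.2667,0,0.0026,-0.0201,0,0,0,0.3556,0,0.004,-0.0251,0,0,0,0.4444,0,0.0056,-0.0299,0,0,0,0.5333,0,0.0075,-0.0346,0,0,0,0.6222,0,0.0098,-0.0391,0,0,0,0.7111,0,0.0124,-0.0435,0,0,0,0.8,0,0.0124,-0.0435,0,0,0,0.8,0],
)

```text
time: 6.63
tcp_pos: [0.4291, -0.1522, 0.0592]
tool_rot: [0.0, 1.0, -0.028, 0.002]
ft_force: [5.3, 3.3, 7.0]
width: 0.0153
finger_force: 30.0
```

```bash
python3 arc.py
```

```text
6.6333 [ 0.42906755 -0.15223437  0.05917709] [-0.54772123  0.61337736  0.97910592  2.25252858 -0.83928513  0.69783954
 -0.58744232] [5.28471088 3.30697002 7.04243252] 0.015342549332933143 30.006214273162186
0.058842100557555156 178.96231410652592 joint -272.76231410652593
[ 0.0009 -0.0061 -0.    ] [ 0.  -0.2  6. ]
[ 0.0016 -0.0121 -0.    ] [ 0.  -0.2 12. ]
[ 0.003  -0.0181  0.    ] [ 0.  -0.2 18. ]
[ 0.005  -0.0238  0.    ] [-0.  -0.2 24. ]
[ 0.0075 -0.0293  0.    ] [-0.  -0.2 30. ]
[ 0.0106 -0.0345  0.    ] [-0.  -0.2 36. ]
[ 0.0142 -0.0394  0.    ] [-0.  -0.2 42. ]
[ 0.0184 -0.0438  0.    ] [-0.1 -0.2 48. ]
[ 0.0229 -0.0478  0.0001] [-0.1 -0.2 54. ]
[ 0.0279 -0.0513  0.0001] [-0.1 -0.2 60. ]
```

To row units: -0.0025 m / 0.8 = -0.0031, 0.0003 m / 0.8 = 0.0004, 3 degrees / 45 = 0.0667.

Call:
move_arm(
  rows=[0.0004,-0.0031,0,0,0,0.0667,0,0.0004,-0.0031,0,0,0,0.0667,0,0.0004,-0.0031,0,0,0,0.0667,0.5,0.0004,-0.0031,0,0,0,0.0667,0.5,0.0004,-0.0031,0,0,0,0.0667,0.5,0.0004,-0.0031,0,0,0,0.0667,0.5,0.0004,-0.0031,0,0,0,0.0667,0.5,0.0004,-0.0031,0,0,0,0.0667,0.5],
)

```text
time: 7.3
tcp_pos: [0.4267, -0.15, 0.0585]
tool_rot: [-0.0, 0.999, -0.053, -0.0]
ft_force: [1.2, 0.4, 0.8]
width: 0.0437
finger_force: 0.0
```

Call:
move_arm(
  rows=[0,0,-0.025,0,0,0,0.5,0,0,-0.0625,0,0,0,0.5,0,0,-0.1,0,0,0,0.5,0,0,-0.1375,0,0,0,0.5,0,0,-0.175,0,0,0,0.5,0,0,-0.2125,0,0,0,0.5,0,0,-0.2125,0,0,0,0.5],
)

```text
time: 7.88
tcp_pos: [0.4292, -0.1515, 0.2326]
tool_rot: [0.0, 0.999, -0.053, 0.003]
ft_force: [0.9, -0.1, -0.0]
width: 0.0438
finger_force: 0.0
```

```bash
python3 - <<'E'
from h import *
from rig import sense,optics
s=sense();print(s["time"],s["tcp_pos"],s["ft_force"])
d={n:optics.camera(n) for n in("wrist","side")};pickle.dump(d,open("c2.pkl","wb"))
w=d["wrist"];C=np.array([.4879,-.1533])
for k in range(0,5):
    a=np.radians(-93.8-30*k);u=np.array([np.cos(a),np.sin(a)])
    print(k,[proj(x,[*(C+r*u),z]).round() for x in d.values() for r,z in((.077,.024),(.058,.084))])
a=w["img"][:,:,::-1];b=cv2.resize(d["side"]["img"][100:210,140:270,::-1],(454,384),interpolation=cv2.INTER_CUBIC)
cv2.imwrite("pics/f1.png",np.hstack([a,b])[:, :800] if 0 else cv2.resize(np.hstack([a,b]),(800,318)))
cv2.imwrite("pics/f2.png",a)
E
```

```text
7.8833 [ 0.42920591 -0.15146706  0.23258102] [ 0.89453287 -0.08104566 -0.04787114]
0 [array([317., 117.]), array([309., 121.]), array([177., 145.]), array([180., 126.])]
1 [array([307., 152.]), array([301., 152.]), array([191., 137.]), array([191., 121.])]
2 [array([283., 177.]), array([279., 175.]), array([208., 135.]), array([205., 119.])]
3 [array([251., 186.]), array([250., 183.]), array([224., 138.]), array([218., 122.])]
4 [array([218., 179.]), array([220., 177.]), array([235., 147.]), array([227., 128.])]
```

View pics/f1.png

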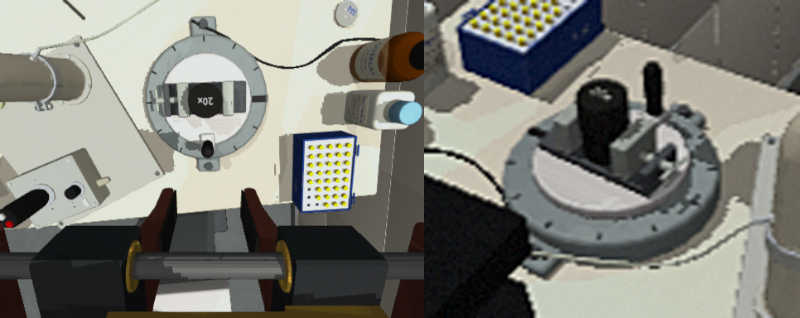

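The handle is at the third notch: it sits at about (250,180) in the wrist view against a predicted (250,183), and at about (219,122) in the side view against (218,122). The gripper is clear and the plain base was not touched.

```bash
python3 -c "
from rig import ctrl
print(ctrl.finish_job())"
```

```text
the job is handed in; nothing more can be done
None
```

I turned the vise by its handle to the third notch clockwise from the zero mark, let go, and the wrist and side pictures showed it settled there; the other base was not touched, and I handed the job in at about 8 s of the 43 s allowed.

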